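# Grade the nuts from the scoop

### The arm

A 7-joint arm with a two-finger parallel gripper is mounted at the origin on a cart in front of the work surface, level with it; the furniture and walls round the work are solid. World frame = base frame: x ahead of the robot, y to its left, z up, the work surface at z = 0. Lengths are in m, angles in rad, forces in N, time in s.
With the tool pointing down it reaches from about 0.425 to 0.8 m from the base axis. Payload 8.3 kg.
Tool frame: the origin (TCP) lies midway between the tips of the shut fingers; the grasp point (between the pads) lies 19 mm behind it; z points along the fingers, y is the line along which they close (so a half turn about z gives the same grasp; the last joint's range is limited). The gripper opens to 85 mm and grips with 20 to 120 N. Pads are 22 mm wide; open, the fingers measure 114 mm over their backs; the gripper's body (76 mm by 85 mm) begins 54 mm behind the grasp point. The pads swing forward as they close: fully open they stand 13 mm farther back than shut.
Start: joints at [1.264, 0.383, 0.016, 1.37, -0.006, 1.388, -0.046], TCP at [0.151, -0.606, 0.231] pointing down, gripper open.
Joint ranges: [-2.95, 2.95], [-0.25, 2.06], [-1.52, 1.56], [0.18, 2.33], [-1.44, 4.58], [0.02, 2.06], [-3.01, 3.01]. Speed limits (rad/s): [2.39, 2.39, 3.01, 3.01, 3.14, 3.14, 3.14].

### API

Orientations are given as a unit quaternion [x, y, z, w].
In Python, from cell import env, eyes, finder gives the robot as it stands.
- The arm moves only by the tool jog_arm, never from a script. Its argument "steps" is text: rows parted by semicolons, each of 7 numbers parted by spaces: the closure in counts, from 0 (fully open) to 255 (shut), then the shift along the tool's x, y, z in units of 10 cm (1.0 is 10 cm), then the turn, a rotation vector about the tool's x, y, z in units of 180 degrees (1.0 is 180 degrees). A call has 1 to 10 rows; each row is the pose to reach, as a shift and turn from the pose commanded when the call began, along the tool's axes at that moment, turning the shorter way round; what a row does not reach only later rows make up. A row lasts 1/8 s, in which the tool goes at most 62.5 mm and 10.7 degrees, less where a joint would pass 70% of its speed; a pose out of reach is approached as far as the arm can. A call with a number of a shift or a turn outside -1 to 1 is refused whole. A call with a gripper value outside its range is refused whole. The fingers move at their own pace and stop on an object; "force" is the grip in N (left out, the last holds). Time passes only in rows, so rows that repeat a pose let the fingers close. It gives the time, the measured TCP pose, the force, the opening and the grip force at its end, in the units of the state.
- env.observe(): the state, without advancing time (a new reading comes with each control period).
- eyes.snapshot(name): name is "scene" or "top" or "wrist"; returns the picture (384x512x3 uint8, blue, green, red); there is no depth.
- eyes.camera_info(name): a dict with "camera_matrix" (3x3 intrinsics, pixels), "R" (3x3) and "t" (3): a world point X has camera coordinates R X + t. Camera axes: x right, y down, z forward; pixel columns grow to the right and rows downward; lengths in m; the calibration is good to about 2 mm. A picture is of the moment at which its call begins: read the wrist's pose just before it. camera_info takes no time and is no camera call; for the wrist camera it gives the pose at the moment of the call.
- env.close_job(): hands the job in; it is judged then, once.
Trained networks look in the newest picture that a camera, given by its name, has taken for a name from the list of things; names that differ only in an ending like _2 or _b are one class to them, and where a whole thing is asked for, a point or a joint stands for the part that bears it (a point fixed in the world has none). Each returns a list of dicts, best first, with "confidence" (0 to 1); they miss things now and then, are a little off and sometimes report something else, mostly with a low value. They report only what shows in the picture. A call takes as long as a camera call. They do not tell look-alikes from the thing itself.
- finder.find_in(camera, target): "extent" ([centre column, centre row, width, height] in pixels, round what is visible of it).
- finder.silhouettes(camera, target): "mask" (384x512 bool, what is visible of it) and "extent" ([centre column, centre row, width, height] in pixels, round what is visible of it).
The state is a dict: "clock": time; "qpos": joint angles; "qvel": joint speeds; "joint_efforts": joint torques, N m; "tcp_pos": TCP position; "tcp_rot": TCP orientation; "ft_force": force on the tool from outside, world axes, zero at the start; "ft_torque": the same for the moment, N m; "gripper_width": finger opening in m; "gripper_force": force on a finger pad.
Only numpy, scipy, OpenCV 4.12 (cv2) and the standard library are available. Lean on these libraries where they do the work, as an engineer would, in place of code of your own. Each camera call takes 0.05 s, during which the arm holds its last target. There are 200 camera calls.

### The job

Pick up the metal scoop by its wooden handle and tip the walnut and the hazelnut out of it into the high, boxed-in end of the wooden nut grader, so that they roll down and the hazelnut drops into the narrow hole and the walnut into the wide one. Then set the emptied scoop down level on the worktop beside the grader and let go of it. Do not touch the nuts with the fingers.

Things in the scene. Friction and masses are not known exactly. Their poses are not given: they have to be found in the camera images.
- sorter: Fixed grader of pale wood, 285 x 114 mm. Origin: centre of its underside; +x downhill, z up. A V trough (sides slope 20 deg inward) falls 12 deg to +x, its middle line 58 mm up at x = 0. From x -42 to 57 mm its bottom is cut to a 30 mm wide slot, the narrow hole (a walnut rolls on over it); from 60 to 132 mm to a 52 mm slot, the wide hole. Both hole floors are 8 mm up.
- inlet (a point): Centre of the open top of the inlet box at the grader's high end, 118 mm above the worktop, axes as the grader's. Inside, the box is 87 mm long (x) and 90 mm wide (y); cheeks and back wall end at this height. On its downhill side, 46 mm along +x, a cross baffle reaches from 1 mm below this height to 37 mm above it; nuts roll out under it.
- scoop: Metal scoop, 0.12 kg, holds both nuts. Origin: centre of its underside; +x to its open mouth, z up. Pan 78 mm wide, x -62 to 54 mm, walls up to 55 mm high; lip of the mouth at x = 53, z = 26 mm. Its floor rises 12 deg to the mouth, so held level it keeps the nuts; to empty it, tip it slowly mouth-down by 35 to 45 deg. Its underside stands on a runner up to x = 24 mm; z = 0 there.
- handle (a point): Grip point on the scoop's handle, 100 mm above the scoop's origin, axes as the scoop's: a dark wooden bar along x, 14 mm wide (y), 16 mm high, from 66 mm behind this point to 26 mm ahead of it, carried by one post at its rear end (10 mm long). Grip it across y from above. The pan's walls are 45 mm or more below it.
- walnut: Walnut, a brown wrinkled ball 42 mm in diameter, 16 g; origin at its centre. Lies in the scoop.
- hazelnut: Hazelnut, a smooth dark ball 22 mm in diameter, 10 g; origin at its centre. Lies in the scoop.
Mind the look-alikes: they are no part of the job. What is shaped like the walnut but purple or red is not meant.

How it is judged:
By the outcome, as a careful person would: the job done as asked, in the order asked, and still so for the second after the job is handed in, with the robot touching nothing.
It also fails if it takes over 58 s, if anything falls off the work surface, if the arm or the gripper's body presses on something with over 40 N, if the wrist force passes 120 N, or if a joint passes its speed limit or range.

## Working session

There is one attempt and no reset: what is moved stays moved. The work goes in short steps, Python scripts to look and compute and a tool call to move; the robot and the scene stay as the last step left them, time stands still between calls to the robot, and variables do not carry over. Pictures are saved under pics/ and viewed, at most 10 in all, crops included, and the job is handed in when it is done.

Besides the shell and the picture viewer there is one more tool, called after "Call:" as name(argument=value, ...), one argument or row to a line, values as JSON. jog_arm: Moves the arm, as the interface text tells. Shifts and turns lie within -1 to 1; 1 stands for 10 cm of shift or 180 degrees of turn. Its arguments: {"type":"object","properties":{"steps":{"type":"string"},"force":{"type":"number"}},"required":["steps"]}

```bash
mkdir -p pics
cat > h.py <<'E'
import numpy as np, cv2
from scipy.spatial.transform import Rotation as Rn
from cell import env, eyes, finder
def cam(n):
    c=eyes.camera_info(n); return np.array(c["camera_matrix"]),np.array(c["R"]),np.array(c["t"])
def proj(n,X,c=None):
    K,R,t=c or cam(n); p=(np.atleast_2d(X)@R.T+t)@K.T; return p[:,:2]/p[:,2:]
def back(n,uv,z,c=None):
    K,R,t=c or cam(n); d=R.T@np.linalg.solve(K,[uv[0],uv[1],1]); o=-R.T@t; return o+d*(z-o[2])/d[2]
E
python3 - <<'E'
from h import *
ims=[]
for n in ["scene","top","wrist"]:
    im=eyes.snapshot(n); cv2.imwrite(f"pics/{n}0.png",im); ims.append(im)
    K,R,t=cam(n); print(n,K[0,0],(-R.T@t).round(3),R[2].round(3))
    if n!="wrist":
      for g in ["sorter","scoop","handle","walnut","hazelnut"]:
        print(g,[(np.round(d["extent"]),round(d["confidence"],2)) for d in finder.find_in(n,g)])
cv2.imwrite("pics/a.png",cv2.resize(ims[0],(800,600)));cv2.imwrite("pics/b.png",cv2.resize(ims[1],(800,600)))
s=env.observe();print(s["clock"],s["tcp_pos"],s["tcp_rot"])
E
```

```text
scene 448.7833973986638 [0.156 0.705 0.586] [ 0.383 -0.75  -0.54 ]
sorter [(array([258., 160., 103.,  89.]), 0.65)]
scoop [(array([223., 233.,  47.,  68.]), 0.77)]
handle [(array([225., 232.,  47.,  68.]), 0.86)]
walnut [(array([264., 268.,  21.,  22.]), 0.79), (array([212., 240.,  21.,  13.]), 0.59)]
hazelnut []
top 364.0001216915734 [ 0.427 -0.01   0.996] [ 0.085  0.005 -0.996]
sorter [(array([333., 162., 115.,  66.]), 0.74)]
scoop [(array([216., 182.,  50.,  40.]), 0.61)]
handle [(array([216., 181.,  54.,  42.]), 0.78)]
walnut [(array([204., 182.,  17.,  15.]), 0.56), (array([162., 188.,  15.,  10.]), 0.51), (array([197., 224.,  15.,  18.]), 0.47), (array([332., 162., 118.,  70.]), 0.39)]
hazelnut [(array([206., 195.,   8.,  10.]), 0.63), (array([203., 180.,  15.,  18.]), 0.45)]
wrist 274.10645684099677 [ 0.225 -0.588  0.374] [-0.289 -0.072 -0.955]
0.65 [ 0.15090841 -0.60652892  0.23135582] [9.92577329e-01 1.21615141e-01 3.54585918e-05 4.60964727e-05]
```

View pics/a.png

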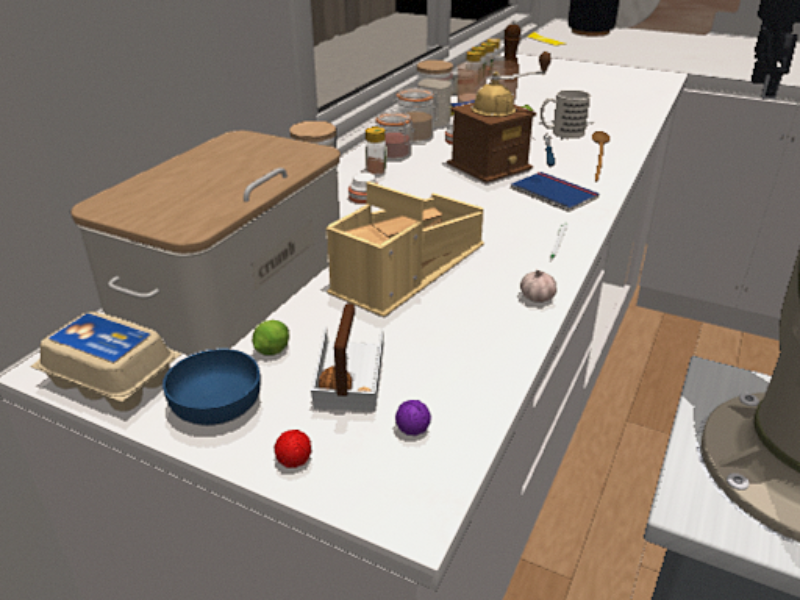

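View pics/b.png

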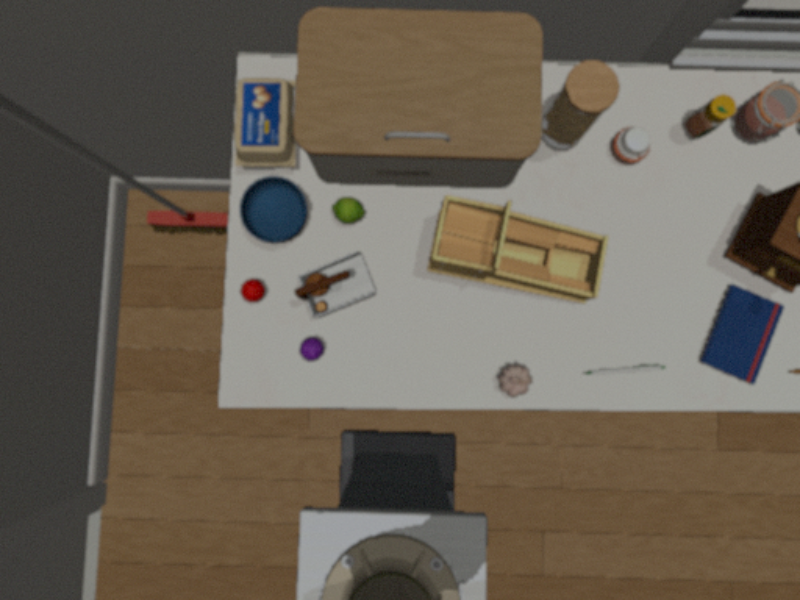

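The scene and top views show these possible look-alikes:
- **Scoop:** only one, with its dark handle at scene (345,350)/800 and top (338,285)/800.
- **Walnut:** candidates are the brown ball in the scoop at scene (332,378), the red ball at (293,449), the purple ball at (413,417), and the green lime at (270,337). The brown one in the scoop is the one I want.

The grader is at top (518,250), with its inlet at the left end (470,238).

```bash
cat > fit.py <<'E'
from h import *
from scipy.optimize import differential_evolution, minimize
def box(x0,x1,y,z0,z1): return np.array([[a,s*y,c] for a in(x0,x1) for s in(-1,1) for c in(z0,z1)])/1000
def sorter(hc=None):
    L=142.5
    inlet=box(-142,-45,50,0,118); base=box(-L,L,57,0,8)
    tr=np.array([[a,s*50,c] for s in(-1,1) for a,c in((-45,0),(142,0),(-45,95),(142,55))])/1000
    return [inlet,base,tr,box(-48,-42,50,117,155)]
def scoop():
    pan=np.array([[a,s*39,c] for s in(-1,1) for a,c in((-62,0),(24,0),(54,26),(-62,55),(54,26))])/1000
    return [pan,box(-66,26,7,92,108),box(-66,-56,7,50,100)]
def mask(parts,p,c):
    m=np.zeros((384,512),np.uint8); r=Rn.from_euler("z",p[2]).as_matrix()
    for q in parts:
        uv=proj(None,q@r.T+[p[0],p[1],0],c); cv2.fillConvexPoly(m,cv2.convexHull((uv*16).astype(np.int32)),1,shift=4)
    return m>0
def fit(parts,obs,p0):
    f=lambda p:sum(1-(mask(parts,p,c)&m).sum()/(mask(parts,p,c)|m).sum() for c,m in obs)
    r=differential_evolution(f,[(p0[0]-.05,p0[0]+.05),(p0[1]-.05,p0[1]+.05),(p0[2]-.3,p0[2]+.3)],maxiter=60,popsize=12,seed=1,polish=False)
    return r.x,r.fun
E
python3 - <<'E'
from fit import *
C={n:cam(n) for n in("scene","top")}
im={n:eyes.snapshot(n) for n in C}
M={}
for n in C:
    for g in("sorter","scoop"):
        d=finder.silhouettes(n,g)[0]; M[n,g]=d["mask"]; print(n,g,d["confidence"],d["mask"].sum())
np.savez("m.npz",**{a+b:v for (a,b),v in M.items()})
for g,parts,guess in(("sorter",sorter(),(518,250)),("scoop",scoop(),(338,285))):
    p0=back("top",np.array(guess)*.64,.05)
    yaw={"sorter":-1.57-.2,"scoop":-1.57+.25}[g]
    for names in(("scene","top"),("top",),("scene",)):
        p,f=fit(parts,[(C[n],M[n,g]) for n in names],[p0[0],p0[1],yaw]); print(g,names,p.round(4),f)
        if len(names)==2:
            r=Rn.from_euler("z",p[2]).as_matrix()
            for n in C:
                for q in parts:
                    uv=proj(n,q@r.T+[p[0],p[1],0]); h=cv2.convexHull((uv*16).astype(np.int32))
                    im[n]=im[n].copy(); im[n+"z"]=im.get(n+"z",cv2.resize(im[n],None,fx=4,fy=4,interpolation=cv2.INTER_CUBIC)); cv2.polylines(im[n+"z"],[cv2.convexHull(((uv*4+1.5)*16).astype(np.int32))],True,(0,0,255),1,shift=4)
a=im["scenez"][400:1100,760:1280]; b=im["topz"][440:860,700:1600]
a=cv2.resize(a,(390,525)); b=cv2.resize(b,(800,373))
cv2.imwrite("pics/c.png",a);cv2.imwrite("pics/d.png",b)
E
```

```text
scene sorter 0.82 5760
scene scoop 0.85 1783
top sorter 0.76 5442
top scoop 0.76 1319
sorter ('scene', 'top') [ 0.5979 -0.1967 -1.7359] 0.08538776114007851
sorter ('top',) [ 0.598  -0.1957 -1.7406] 0.029250457038391242
sorter ('scene',) [ 0.5996 -0.2017 -1.7408] 0.04106776180698157
scoop ('scene', 'top') [ 0.5354  0.1028 -1.1269] 0.3945757100460483
scoop ('top',) [ 0.5347  0.1047 -1.0801] 0.13609072715143433
scoop ('scene',) [ 0.539   0.0981 -1.1046] 0.2252332296756997
```

View pics/c.png

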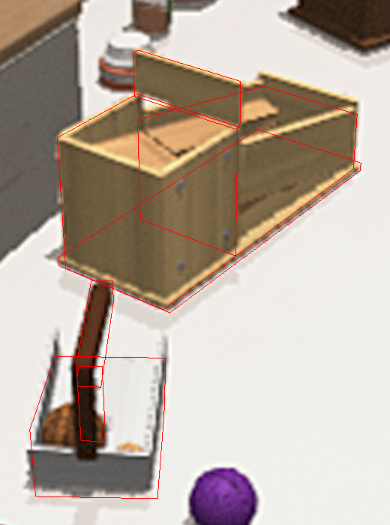

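View pics/d.png

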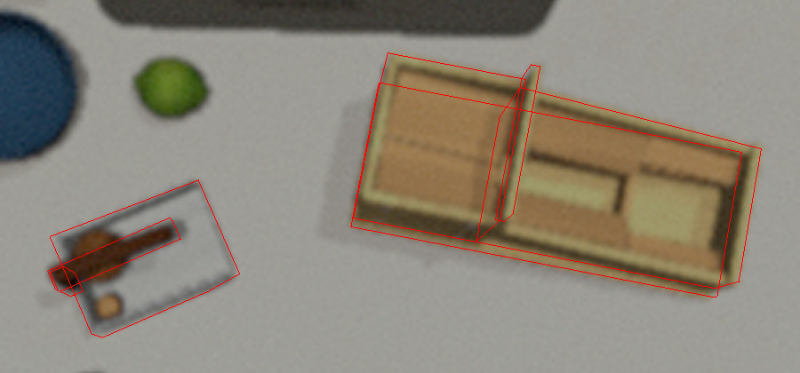

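The grader fit is good: origin about (0.598, -0.197), yaw -1.74. The scoop is roughly at (0.535, 0.103), yaw about -1.1. In the crop, the brown walnut and the tan hazelnut lie at the rear of the pan. Next I'll plan the approach.

```bash
cat > plan.py <<'E'
from h import *
def down(th,tilt=0):
    # tool z down, tool x at yaw th; tilt: rotation about tool y
    return Rn.from_euler("z",th)*Rn.from_euler("x",np.pi)*Rn.from_euler("y",tilt)
def plan(wps,p=None,r=None,dt=2):
    s=env.observe()
    p=np.array(s["tcp_pos"]) if p is None else p; r=Rn.from_quat(s["tcp_rot"]) if r is None else r
    for q,R in wps:
        sh=np.round(r.inv().apply(np.array(q)-p)*10,dt); tu=np.round((r.inv()*R).as_rotvec()/np.pi,3)
        print(*sh,*tu); p=p+r.apply(sh/10); r=r*Rn.from_rotvec(tu*np.pi)
    return p,r
E
python3 - <<'E'
from plan import *
w=[]
N=9
for i in range(1,N+1):
    u=i/N; a=-1.326+u*(0.21+1.326); rad=.625+u*(.555-.625); z=.231+min(.1,.1*i)
    w.append(([rad*np.cos(a),rad*np.sin(a),z if i<N else .29],down(.244+u*1.80)))
plan(w)
E
```

```text
1.05 -0.17 -1.0 -0.0 -0.0 -0.064
1.04 -0.13 0.0 -0.0 -0.0 -0.063
1.03 -0.11 0.0 0.0 -0.0 -0.064
1.02 -0.07 0.0 0.0 -0.0 -0.064
1.01 -0.05 0.0 0.0 -0.0 -0.063
1.0 -0.02 0.0 0.0 -0.0 -0.064
0.98 0.01 0.0 0.0 -0.0 -0.064
0.97 0.04 0.0 0.0 -0.0 -0.063
0.95 0.06 0.41 0.0 -0.0 -0.064
```

Call:
jog_arm(
  steps="0 1 -0.17 -1 0 0 -0.064;0 1 -0.17 -1 0 0 -0.064;0 1 -0.17 -1 0 0 -0.064",
)

```text
clock: 1.32
tcp_pos: [0.248, -0.5649, 0.335]
tcp_rot: [0.975, 0.223, 0.002, 0.002]
ft_force: [-0.6, 0.2, -0.4]
gripper_width: 0.0854
gripper_force: 0.0
```

Call:
jog_arm(
  steps="0 1 -0.13 0 0 0 -0.064;0 1 -0.13 0 0 0 -0.064",
)

```text
clock: 1.58
tcp_pos: [0.3303, -0.5096, 0.3308]
tcp_rot: [0.948, 0.319, 0.0, -0.0]
ft_force: [-0.5, -0.4, 0.9]
gripper_width: 0.0853
gripper_force: 0.0
```

Call:
jog_arm(
  steps="0 1 -0.1 0 0 0 -0.064;0 1 -0.1 0 0 0 -0.064",
)

```text
clock: 1.82
tcp_pos: [0.4041, -0.4407, 0.3306]
tcp_rot: [0.911, 0.413, 0.0, -0.001]
ft_force: [-0.6, -0.0, 0.6]
gripper_width: 0.0857
gripper_force: 0.0
```

Call:
jog_arm(
  steps="0 1 -0.07 0 0 0 -0.064;0 1 -0.07 0 0 0 -0.064",
)

```text
clock: 2.08
tcp_pos: [0.4647, -0.3608, 0.3306]
tcp_rot: [0.865, 0.503, 0.0, -0.001]
ft_force: [0.1, 0.1, 0.7]
gripper_width: 0.0855
gripper_force: 0.0
```

Call:
jog_arm(
  steps="0 1 -0.05 0 0 0 -0.064;0 1 -0.05 0 0 0 -0.064",
)

```text
clock: 2.33
tcp_pos: [0.5098, -0.2715, 0.3307]
tcp_rot: [0.81, 0.587, 0.0, -0.001]
ft_force: [0.4, -1.0, 0.3]
gripper_width: 0.0855
gripper_force: 0.0
```

Call:
jog_arm(
  steps="0 1 0 0 0 0 -0.064;0 1 0 0 0 0 -0.064",
)

```text
clock: 2.58
tcp_pos: [0.541, -0.1766, 0.3308]
tcp_rot: [0.747, 0.665, 0.0, -0.0]
ft_force: [-0.1, 0.8, -0.6]
gripper_width: 0.0858
gripper_force: 0.0
```

Call:
jog_arm(
  steps="0 1 0 0 0 0 -0.064;0 1 0 0 0 0 -0.064",
)

```text
clock: 2.82
tcp_pos: [0.5524, -0.0773, 0.3308]
tcp_rot: [0.676, 0.737, 0.0, -0.001]
ft_force: [0.9, -0.3, 0.7]
gripper_width: 0.0855
gripper_force: 0.0
```

Call:
jog_arm(
  steps="0 1 0.04 0 0 0 -0.064;0 1 0.04 0 0 0 -0.064",
)

```text
clock: 3.08
tcp_pos: [0.5479, 0.0226, 0.3308]
tcp_rot: [0.599, 0.801, -0.0, -0.0]
ft_force: [0.2, -0.2, -0.1]
gripper_width: 0.0854
gripper_force: 0.0
```

Call:
jog_arm(
  steps="0 0.9 0.06 0 0 0 -0.064;0 0.9 0.06 0 0 0 -0.064;0 0.9 0.06 0 0 0 -0.064",
)

```text
clock: 3.45
tcp_pos: [0.5284, 0.1103, 0.331]
tcp_rot: [0.516, 0.857, 0.0, -0.0]
ft_force: [-0.6, -0.5, 0.7]
gripper_width: 0.0858
gripper_force: 0.0
```

Run:
```python
from fit import *
C=cam("wrist"); im=eyes.snapshot("wrist"); s=env.observe(); print(s["clock"],s["tcp_pos"],np.round(s["qpos"],2))
np.savez("w.npz",im=im,K=C[0],R=C[1],t=C[2])
for g in("handle","scoop","walnut","hazelnut"): print(g,[(np.round(d["extent"]),round(d["confidence"],2)) for d in finder.find_in("wrist",g)])
z=cv2.resize(im,(800,600),interpolation=cv2.INTER_CUBIC); k=800/512
p=[.5354,.1028,-1.1]; r=Rn.from_euler("z",p[2]).as_matrix()
for q in scoop():
    uv=proj(None,q@r.T+[p[0],p[1],0],C)*k; cv2.polylines(z,[cv2.convexHull(uv.astype(np.int32))],True,(0,0,255),1)
cv2.imwrite("pics/e.png",z)
```

```text
3.5 [0.5290921  0.10803322 0.33090432] [ 0.3   0.23 -0.69  1.4   0.15  1.57  0.11]
handle [(array([257., 156.,  54.,  77.]), 0.6)]
scoop [(array([259., 156.,  58.,  76.]), 0.63)]
walnut [(array([294.,  70.,  23.,  33.]), 0.88), (array([205., 101.,  27.,  30.]), 0.69), (array([271., 142.,  10.,  26.]), 0.59)]
hazelnut []
```

View pics/e.png

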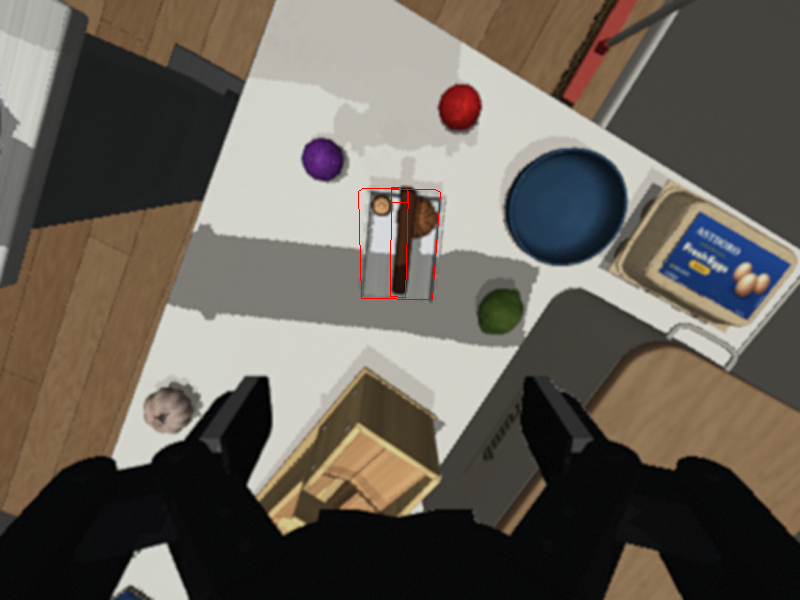

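The wrist view shows the scoop with its dark handle running from (406,187) to (400,295), the hazelnut at (381,205) and the walnut at (424,217). The fit is within about 4 mm. I'll refine it from the handle's ends and plan the descent.

Run:
```python
from plan import *
d=np.load("w.npz"); C=(d["K"],d["R"],d["t"]); im=d["im"]
hsv=cv2.cvtColor(im,cv2.COLOR_BGR2HSV); crop=np.zeros(im.shape[:2],np.uint8); crop[115:195,225:285]=1
m=((hsv[...,2]<85)&(hsv[...,1]>110)&(crop>0)).astype(np.uint8)
n,l,st,ce=cv2.connectedComponentsWithStats(m); i=1+st[1:,4].argmax(); ys,xs=np.where(l==i); print(st[i])
pts=[]
for y in range(ys.min()+3,ys.max()-1): pts.append(back(None,(xs[ys==y].mean(),y),.108,C)[:2])
pts=np.array(pts); c=pts.mean(0); v=np.linalg.svd(pts-c)[2][0]; v*=np.sign(v@[.45,-.9]); yaw=np.arctan2(v[1],v[0])
a=back(None,(xs[ys==ys.max()].mean(),ys.max()),.108,C); b=back(None,(xs[ys==ys.min()].mean(),ys.min()),.108,C)
print("yaw",yaw,"front",a,"rear",b,np.linalg.norm(a-b))
f=c+v*((a[:2]-c)@v); g=f-v*.026; g2=c+v*((b[:2]-c)@v)+v*.066; print("grip pt",g,g2)
g=(g+g2)/2
th=yaw+np.pi; R=down(th)
w=[([*g,.24],R),([*g,.15],R),([*g,.081],R)]
print(g); plan(w)
```

```text
[252 121  27  66 687]
yaw -1.2467798727201267 front [0.54491588 0.08505839 0.108     ] rear [0.50954475 0.16545326 0.108     ] 0.08783195389521295
grip pt [0.5351918  0.10921972] [0.53663315 0.10492811]
[0.53591248 0.10707392]
-0.02 0.06 0.91 -0.0 0.0 0.049
0.0 0.0 0.9 -0.0 0.0 0.0
0.0 0.0 0.69 -0.0 0.0 0.0
```

Call:
jog_arm(
  steps="0 -0.05 0.05 1 0 0 0.018;0 -0.05 0.05 1 0 0 0.018;0 -0.05 0.05 1 0 0 0.018",
)

```text
clock: 4.08
tcp_pos: [0.5347, 0.1039, 0.2285]
tcp_rot: [0.543, 0.84, -0.002, -0.002]
ft_force: [-0.3, -0.8, 0.6]
gripper_width: 0.0853
gripper_force: 0.0
```

Run:
```python
from fit import *
C=cam("wrist"); im=eyes.snapshot("wrist"); s=env.observe(); print(s["clock"],s["tcp_pos"],s["tcp_rot"],np.round(s["qpos"],2))
k=4; y0,y1,x0,x1=60,210,180,340
z=cv2.resize(im[y0:y1,x0:x1],None,fx=k,fy=k,interpolation=cv2.INTER_CUBIC)
p=[.5355,.106,-1.14]; r=Rn.from_euler("z",p[2]).as_matrix()
for q in scoop():
    uv=(proj(None,q@r.T+[p[0],p[1],0],C)-[x0,y0])*k; cv2.polylines(z,[cv2.convexHull(uv.astype(np.int32))],True,(0,0,255),1)
cv2.imwrite("pics/f.png",z)
```

```text
4.125 [0.53580843 0.1048187  0.23106884] [ 5.42328189e-01  8.40166102e-01 -6.26474340e-04 -8.14567576e-04] [ 0.3   0.28 -0.67  1.56  0.18  1.36  0.03]
```

View pics/f.png

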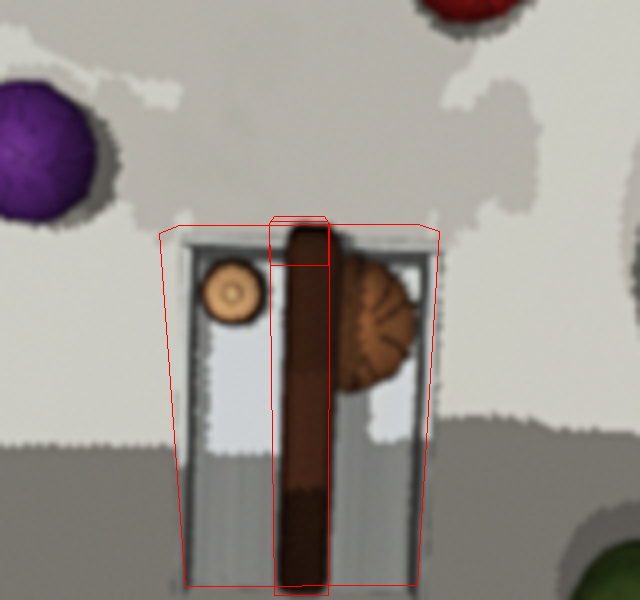

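The close crop confirms one scoop. It has a tan hazelnut at the left rear (232,292), a brown wrinkled walnut at the right rear (375,322), and the handle within about 2 mm of the model. The purple and red balls lie outside it. Next I'll descend and grip.

Call:
jog_arm(
  steps="0 -0.02 0.02 1 0 0 0.007;0 -0.02 0.02 1 0 0 0.007;0 -0.02 0.02 1 0 0 0.007",
)

```text
clock: 4.5
tcp_pos: [0.5383, 0.1044, 0.131]
tcp_rot: [0.551, 0.834, -0.001, -0.001]
ft_force: [0.7, -0.4, 1.3]
gripper_width: 0.0853
gripper_force: 0.0
```

Call:
jog_arm(
  steps="0 0 0 0.3 0 0 0;0 0 0 0.5 0 0 0;0 0 0 0.5 0 0 0",
)

```text
clock: 4.88
tcp_pos: [0.5398, 0.1051, 0.0833]
tcp_rot: [0.551, 0.834, 0.001, 0.001]
ft_force: [0.3, 0.3, 0.6]
gripper_width: 0.0856
gripper_force: 0.0
```

Call:
jog_arm(
  steps="120 0 0 0 0 0 0;150 0 0 0 0 0 0;180 0 0 0 0 0 0;200 0 0 0 0 0 0;230 0 0 0 0 0 0;230 0 0 0 0 0 0;230 0 0 0 0 0 0;230 0 0 0 0 0 0",
  force=70,
)

```text
clock: 5.88
tcp_pos: [0.5387, 0.105, 0.0814]
tcp_rot: [0.551, 0.835, 0.0, 0.0]
ft_force: [-0.6, -0.8, 2.2]
gripper_width: 0.0128
gripper_force: 70.0
```

Call:
jog_arm(
  steps="230 0 0 -0.1 0 0 0;230 0 0 -0.25 0 0 0;230 0 0 -0.45 0 0 0;230 0 0 -0.65 0 0 0;230 0 0 -0.85 0 0 0;230 0 0 -1 0 0 0;230 0 0 -1 0 0 0",
)

```text
clock: 6.75
tcp_pos: [0.5394, 0.1053, 0.1829]
tcp_rot: [0.551, 0.835, 0.001, 0.001]
ft_force: [1.0, 0.3, -1.5]
gripper_width: 0.0127
gripper_force: 69.4
```

Call:
jog_arm(
  steps="230 0 0 -0.1 0 0 0;230 0 0 -0.25 0 0 0;230 0 0 -0.45 0 0 0;230 0 0 -0.65 0 0 0;230 0 0 -0.8 0 0 0;230 0 0 -0.9 0 0 0;230 0 0 -0.9 0 0 0",
)

```text
clock: 7.62
tcp_pos: [0.5389, 0.1051, 0.2719]
tcp_rot: [0.551, 0.835, 0.0, 0.0]
ft_force: [0.1, -0.1, -1.3]
gripper_width: 0.0127
gripper_force: 69.4
```

Run:
```python
from fit import *
from plan import plan,down
C=cam("wrist"); im=eyes.snapshot("wrist"); s=env.observe(); print(s["clock"],s["tcp_pos"],s["tcp_rot"],np.round(s["qpos"],2),s["gripper_width"])
k=800/512
z=cv2.resize(im,(800,600),interpolation=cv2.INTER_CUBIC)
R=Rn.from_quat(s["tcp_rot"]); g=np.array(s["tcp_pos"])-R.apply([0,0,.019])
S=R*Rn.from_euler("y",np.pi)  # scoop x=-tool x, z=-tool z
for q in scoop():
    uv=proj(None,S.apply(q-[0,0,.1])+g,C)*k; cv2.polylines(z,[cv2.convexHull(uv.astype(np.int32))],True,(0,0,255),1)
cv2.imwrite("pics/g.png",z)
# plan to above inlet, level
ps=np.array([.598,-.1965]); yw=-1.738; inl=ps+np.array([np.cos(yw),np.sin(yw)])*-.0905; print("inlet",inl)
```

```text
7.675 [0.5386126  0.10497107 0.27113683] [ 5.50826782e-01  8.34619582e-01 -3.59118243e-05 -8.62489833e-05] [ 0.3   0.27 -0.67  1.49  0.17  1.44  0.02] 0.01328010841848262
inlet [ 0.61306152 -0.10726211]
```

View pics/g.png

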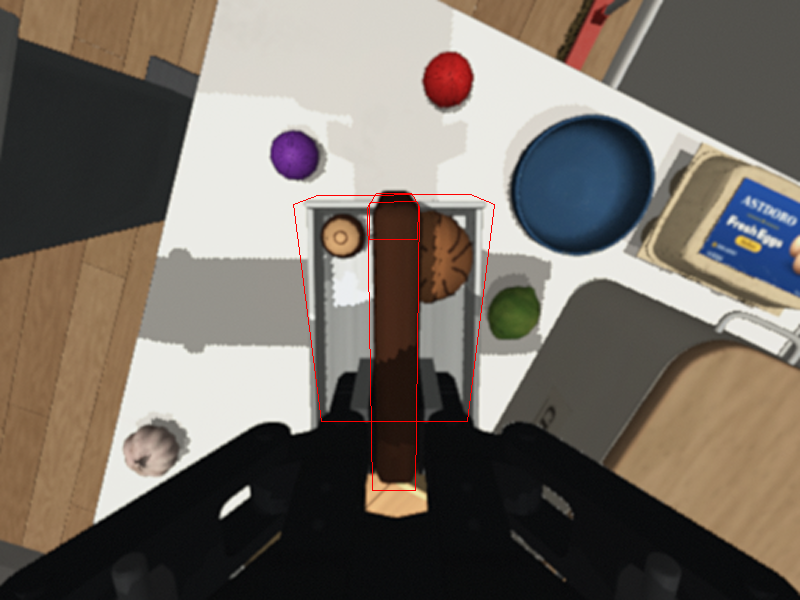

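The scoop sits level in the gripper about as modelled (within 2 mm), with both nuts at the rear: hazelnut at (342,236), walnut at (445,258). Next I'll plan the carry and the pour.

```bash
cat > pour.py <<'E'
from plan import *
yw=-1.738; d=np.array([np.cos(yw),np.sin(yw),0]); inl=np.array([.6131,-.1073,0])
def tcp(a,lipz,lipx=-.010):
    a=np.radians(a); lip=inl+d*lipx+[0,0,lipz]
    R=down(yw+np.pi,a); G=lip+d*(-.051*np.cos(a)+.074*np.sin(a))+np.array([0,0,.051*np.sin(a)+.074*np.cos(a)])
    return G+R.apply([0,0,.019]),R
E
python3 - <<'E'
from pour import *
s=env.observe(); p0=np.array(s["tcp_pos"]); q,R=tcp(0,.165); th0=1.975; th1=yw+np.pi; print(q)
w=[]
for u in(.5,1): 
    w.append(([*(p0+u*(q-p0))[:2],.271],down(th0+u*(th1-th0))))
w.append((q,R)); p,r=plan(w)
print("tilt")
for sch in ([(2,.163),(4,.160),(6,.157),(8,.153),(10,.150),(11.5,.147),(13,.145),(14.5,.142),(16,.140),(17,.138)],
            [(18+1.2*i,.138-.0003*i) for i in range(1,11)],[(30+1.2*i,.135-.0003*i) for i in range(1,11)]):
    ws=[tcp(*x) for x in sch]; 
    for q,R in ws:
        sh=np.round(r.inv().apply(q-p)*10,2); tu=np.round((r.inv()*R).as_rotvec()/np.pi,3); print(*sh,*tu)
    p=p+r.apply(sh/10); r=r*Rn.from_rotvec(tu*np.pi); print()
E
```

```text
[ 0.62325197 -0.04715071  0.22      ]
-0.87 0.09 0.0 -0.0 -0.0 0.091
-0.8 0.33 0.0 -0.0 -0.0 0.091
-0.0 -0.0 0.51 -0.0 -0.0 -0.0
tilt
-0.02 -0.0 0.0 -0.0 0.011 -0.0
-0.04 -0.0 0.02 -0.0 0.022 -0.0
-0.06 -0.0 0.03 -0.0 0.033 -0.0
-0.08 -0.0 0.06 -0.0 0.044 -0.0
-0.1 -0.0 0.07 -0.0 0.056 -0.0
-0.12 -0.0 0.09 -0.0 0.064 -0.0
-0.14 -0.0 0.1 -0.0 0.072 -0.0
-0.16 -0.0 0.12 -0.0 0.081 -0.0
-0.17 -0.0 0.13 -0.0 0.089 -0.0
-0.18 -0.0 0.15 -0.0 0.094 -0.0

-0.03 -0.0 -0.02 -0.0 0.013 -0.0
-0.04 -0.0 -0.03 -0.0 0.019 -0.0
-0.05 -0.0 -0.04 -0.0 0.026 -0.0
-0.06 -0.0 -0.04 -0.0 0.033 -0.0
-0.08 -0.0 -0.05 -0.0 0.039 -0.0
-0.09 -0.0 -0.05 -0.0 0.046 -0.0
-0.11 -0.0 -0.06 0.0 0.053 -0.0
-0.12 0.0 -0.07 0.0 0.059 -0.0
-0.13 0.0 -0.07 0.0 0.066 -0.0
-0.15 0.0 -0.08 0.0 0.073 -0.0

-0.01 0.0 -0.0 0.0 0.006 -0.0
-0.03 0.0 -0.01 0.0 0.013 -0.0
-0.04 0.0 -0.02 0.0 0.02 -0.0
-0.05 0.0 -0.03 0.0 0.026 -0.0
-0.07 0.0 -0.03 0.0 0.033 -0.0
-0.08 0.0 -0.04 0.0 0.04 -0.0
-0.1 0.0 -0.05 0.0 0.046 -0.0
-0.11 0.0 -0.05 0.0 0.053 -0.0
-0.12 0.0 -0.06 0.0 0.06 -0.0
-0.14 0.0 -0.06 0.0 0.066 -0.0
```

Call:
jog_arm(
  steps="230 -0.06 0 0 0 0 0.008;230 -0.2 0.02 0 0 0 0.022;230 -0.38 0.04 0 0 0 0.04;230 -0.56 0.06 0 0 0 0.058;230 -0.72 0.08 0 0 0 0.074;230 -0.82 0.09 0 0 0 0.086;230 -0.87 0.09 0 0 0 0.091;230 -0.87 0.09 0 0 0 0.091",
)

```text
clock: 8.68
tcp_pos: [0.5811, 0.0286, 0.2713]
tcp_rot: [0.664, 0.748, 0.0, -0.0]
ft_force: [0.0, 0.3, -2.7]
gripper_width: 0.013
gripper_force: 69.4
```

Call:
jog_arm(
  steps="230 -0.06 0.02 0 0 0 0.008;230 -0.2 0.08 0 0 0 0.022;230 -0.37 0.15 0 0 0 0.04;230 -0.54 0.22 0 0 0 0.058;230 -0.68 0.28 0 0 0 0.074;230 -0.76 0.31 0 0 0 0.086;230 -0.8 0.33 0 0 0 0.091;230 -0.8 0.33 0 0 0 0.091",
)

```text
clock: 9.68
tcp_pos: [0.6234, -0.0468, 0.2713]
tcp_rot: [0.764, 0.645, 0.0, -0.0]
ft_force: [0.2, -0.2, -1.4]
gripper_width: 0.0127
gripper_force: 69.4
```

Run:
```python
from pour import *
from fit import scoop,sorter
s=env.observe(); print(s["clock"],s["tcp_pos"],s["tcp_rot"],np.round(s["qpos"],2))
q,R=tcp(0,.165); plan([(q,R)])
R=Rn.from_quat(s["tcp_rot"]); g=np.array(s["tcp_pos"])-R.apply([0,0,.019]); S=R*Rn.from_euler("y",np.pi)
out=[]
for n,(x0,y0) in (("top",(250,110)),("scene",(180,90))):
    im=eyes.snapshot(n); C=cam(n); k=4; w,h=100 if n=="scene" else 130,130
    z=cv2.resize(im[y0:y0+h,x0:x0+w],None,fx=k,fy=k,interpolation=cv2.INTER_CUBIC)[:520]
    r=Rn.from_euler("z",-1.738)
    for parts,f,c in((scoop(),lambda q:S.apply(q-[.002,0,.1])+g,(0,0,255)),(sorter(),lambda q:r.apply(q)+[.598,-.1965,0],(255,0,0))):
      for q in parts:
        uv=(proj(n,f(q),C)-[x0,y0])*k; cv2.polylines(z,[cv2.convexHull(uv.astype(np.int32))],True,c,1)
    out.append(z)
z=np.hstack(out); cv2.imwrite("pics/h.png",cv2.resize(z,(800,int(z.shape[0]*800/z.shape[1]))))
```

```text
9.675 [ 0.62337487 -0.04680097  0.27130794] [ 7.63769351e-01  6.45489233e-01  9.54285469e-05 -1.39132728e-04] [ 0.37  0.41 -0.5   1.28  0.19  1.49 -0.28]
-0.0 -0.0 0.51 -0.0 -0.0 -0.0
```

View pics/h.png

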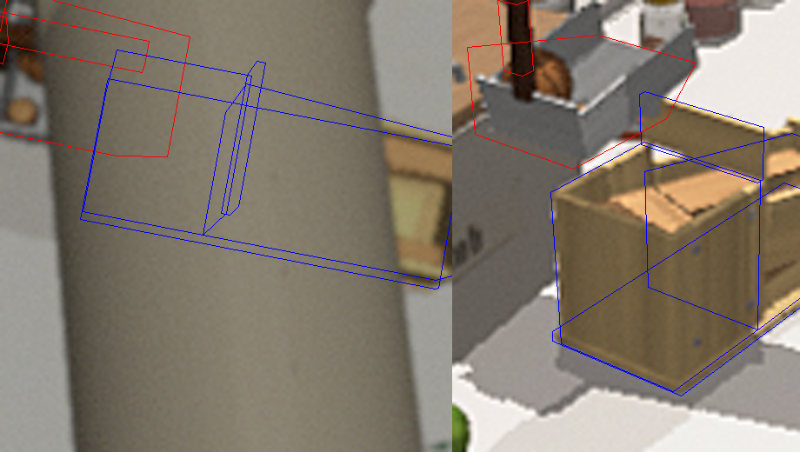

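The scene view shows the scoop's lip (right corner near (695,62)) and the inlet box edges matching the models. The walnut is still in the pan at (552,75). Next I'll descend and tip slowly.

Call:
jog_arm(
  steps="230 0 0 0.1 0 0 0;230 0 0 0.25 0 0 0;230 0 0 0.4 0 0 0;230 0 0 0.5 0 0 0;230 0 0 0.5 0 0 0",
)

```text
clock: 10.4
tcp_pos: [0.6227, -0.0471, 0.22]
tcp_rot: [0.764, 0.645, -0.001, -0.001]
ft_force: [-0.8, 0.5, -1.5]
gripper_width: 0.0134
gripper_force: 69.4
```

Call:
jog_arm(
  steps="230 -0.02 0 0 0 0.011 0;230 -0.04 0 0.02 0 0.022 0;230 -0.06 0 0.03 0 0.033 0;230 -0.08 0 0.05 0 0.044 0;230 -0.1 0 0.06 0 0.056 0;230 -0.12 0 0.07 0 0.064 0;230 -0.14 0 0.08 0 0.072 0;230 -0.16 0 0.09 0 0.081 0;230 -0.17 0 0.1 0 0.089 0;230 -0.18 0 0.11 0 0.094 0",
)

```text
clock: 11.65
tcp_pos: [0.6203, -0.0651, 0.2101]
tcp_rot: [0.756, 0.638, 0.113, -0.095]
ft_force: [-0.1, 0.3, -2.5]
gripper_width: 0.0127
gripper_force: 69.4
```

Call:
jog_arm(
  steps="230 -0.01 0 0 0 0.006 0;230 -0.03 0 -0.01 0 0.013 0;230 -0.04 0 -0.02 0 0.02 0;230 -0.05 0 -0.02 0 0.026 0;230 -0.07 0 -0.03 0 0.033 0;230 -0.08 0 -0.04 0 0.04 0;230 -0.1 0 -0.05 0 0.047 0;230 -0.11 0 -0.05 0 0.053 0;230 -0.12 0 -0.06 0 0.06 0;230 -0.14 0 -0.06 0 0.066 0",
)

```text
clock: 12.9
tcp_pos: [0.6179, -0.0797, 0.2121]
tcp_rot: [0.74, 0.625, 0.191, -0.161]
ft_force: [-0.5, 0.5, -1.7]
gripper_width: 0.0126
gripper_force: 69.5
```

Run:
```python
from pour import *
s=env.observe(); print(s["clock"],s["tcp_pos"],s["tcp_rot"],np.round(s["qpos"],2))
R=Rn.from_quat(s["tcp_rot"]); S=R*Rn.from_euler("y",np.pi); g=np.array(s["tcp_pos"])-R.apply([0,0,.019]); lip=g+S.apply([.051,0,-.074]); print("lip",lip,"along",(lip-inl)@d, S.as_matrix()[2,0])
im=np.hstack([cv2.resize(eyes.snapshot("scene")[90:220,160:300],None,fx=3,fy=3,interpolation=cv2.INTER_CUBIC),cv2.resize(eyes.snapshot("wrist"),(380,390)[:2])])
cv2.imwrite("pics/i.png",im)
```

```text
12.9 [ 0.61785984 -0.07974469  0.21207891] [ 0.73967921  0.62505032  0.19054667 -0.16086868] [ 0.75  0.52 -0.58  1.4  -0.24  1.34  0.12]
lip [ 0.61485658 -0.09758626  0.13928703] along -0.009870616286942894 -0.4829888629269682
```

View pics/i.png

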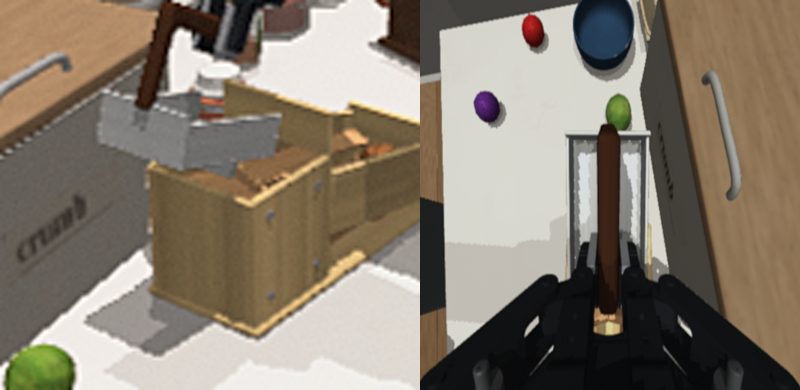

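At 29° of tilt the pan's rear is empty, and something brown, probably the walnut, already shows downhill at (378,150). I'll tip to about 41° as instructed and hold briefly.

Call:
jog_arm(
  steps="230 -0.01 0 0 0 0.006 0;230 -0.03 0 -0.01 0 0.013 0;230 -0.04 0 -0.02 0 0.02 0;230 -0.05 0 -0.03 0 0.026 0;230 -0.07 0 -0.03 0 0.033 0;230 -0.08 0 -0.04 0 0.04 0;230 -0.1 0 -0.05 0 0.046 0;230 -0.11 0 -0.05 0 0.053 0;230 -0.12 0 -0.06 0 0.06 0;230 -0.14 0 -0.06 0 0.066 0",
)

```text
clock: 14.25
tcp_pos: [0.6153, -0.0948, 0.2105]
tcp_rot: [0.716, 0.605, 0.266, -0.225]
ft_force: [-0.1, 0.3, -1.9]
gripper_width: 0.0127
gripper_force: 69.5
```

Call:
jog_arm(
  steps="230 0 0 0 0 0 0;230 0 0 0 0 0 0;230 0 0 0 0 0 0;230 0 0 0 0 0 0",
)

```text
clock: 14.75
tcp_pos: [0.6153, -0.0943, 0.2107]
tcp_rot: [0.716, 0.605, 0.266, -0.224]
ft_force: [-0.2, -0.5, -1.0]
gripper_width: 0.0129
gripper_force: 69.5
```

Run:
```python
from pour import *
s=env.observe(); print(s["clock"],s["tcp_pos"])
im=np.hstack([cv2.resize(eyes.snapshot("scene")[90:220,190:330],None,fx=3,fy=3,interpolation=cv2.INTER_CUBIC),cv2.resize(eyes.snapshot("top")[110:220,260:390],(380,390))])
for n in("scene","top"):
  for g in("walnut","hazelnut"): print(n,g,[(np.round(x["extent"]),round(x["confidence"],2)) for x in finder.find_in(n,g)])
cv2.imwrite("pics/j.png",im)
# plan: reverse to level, high, retreat to place spot
p,R=tcp(0,.175); p[2]=.235
print("level");plan([(p,R)])
```

```text
14.75 [ 0.61534213 -0.09434886  0.21072093]
scene walnut [(array([266., 268.,  20.,  24.]), 0.93), (array([189., 291.,  22.,  23.]), 0.63)]
scene hazelnut []
top walnut [(array([199., 225.,  14.,  17.]), 0.69), (array([163., 188.,  16.,  15.]), 0.61), (array([372., 170.,  19.,  14.]), 0.51), (array([330., 165., 113.,  56.]), 0.35)]
top hazelnut [(array([343., 165.,   5.,   5.]), 0.6)]
level
0.52 -0.0 0.13 0.0 -0.226 -0.0
```

View pics/j.png

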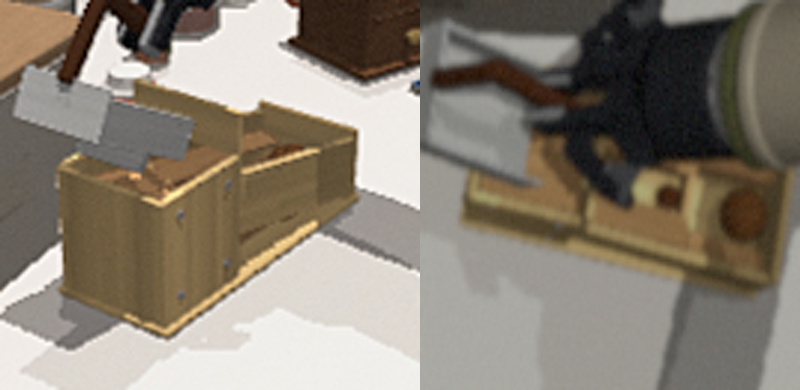

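The top view shows the walnut in the wide hole at (743,215) and the hazelnut in the narrow hole at (668,195), and the scoop is empty. Next I'll plan the set-down beside the grader.

Run:
```python
from pour import *
for n,uv,z in(("lime",(348,210),.02),("garlic",(515,378),.02),("purple",(312,348),.02),("crumbfront",(420,186),0.0),("boxbl",(315,180),0)): print(n,back("top",np.array(uv)*.64,z).round(3))
s=env.observe(); p=np.array(s["tcp_pos"]); r=Rn.from_quat(s["tcp_rot"])
def rows(ws):
    global p,r
    for q,R in ws:
        sh=np.round(r.inv().apply(np.array(q)-p)*10,2); tu=np.round((r.inv()*R).as_rotvec()/np.pi,3); print(*sh,*tu)
    p=p+r.apply(sh/10); r=r*Rn.from_rotvec(tu*np.pi); print()
rows([(p+[0,0,.03],r),(p+[0,0,.06],r)])
rows([tcp(a,.195) for a in(33,25,17,9,1,0)])
q0=p.copy(); th0=yw+np.pi; tgt=np.array([.575,.045]); th1=-1.45+np.pi
rows([([*(q0[:2]+u*(tgt-q0[:2])),q0[2]],down(th0+u*(th1-th0))) for u in(.3,.65,1)])
print("final",p)
```

```text
lime [0.665 0.094 0.02 ]
garlic [ 0.383 -0.2    0.02 ]
purple [0.424 0.147 0.02 ]
crumbfront [ 0.718 -0.031  0.   ]
boxbl [0.723 0.158 0.   ]
0.2 0.0 -0.23 0.0 0.0 0.0
0.39 0.0 -0.46 0.0 0.0 0.0

0.07 -0.0 0.08 0.0 -0.043 -0.0
0.13 -0.0 0.17 0.0 -0.087 -0.0
0.17 -0.0 0.26 0.0 -0.132 -0.0
0.21 -0.0 0.36 0.0 -0.176 -0.0
0.23 -0.0 0.46 0.0 -0.22 -0.0
0.23 -0.0 0.47 0.0 -0.226 -0.0

0.25 -0.19 -0.0 0.0 -0.0 -0.028
0.54 -0.41 -0.0 0.0 -0.0 -0.06
0.83 -0.63 -0.0 0.0 -0.0 -0.092

final [0.57498036 0.04473374 0.25018008]
```

Call:
jog_arm(
  steps="230 0.1 0 -0.12 0 0 0;230 0.2 0 -0.23 0 0 0;230 0.39 0 -0.46 0 0 0;230 0.39 0 -0.46 0 0 0",
)

```text
clock: 15.55
tcp_pos: [0.6166, -0.0949, 0.2747]
tcp_rot: [0.716, 0.606, 0.267, -0.222]
ft_force: [0.2, 0.4, -1.3]
gripper_width: 0.013
gripper_force: 69.6
```

Call:
jog_arm(
  steps="230 0.07 0 0.08 0 -0.043 0;230 0.13 0 0.17 0 -0.087 0;230 0.17 0 0.26 0 -0.132 0;230 0.21 0 0.36 0 -0.176 0;230 0.23 0 0.46 0 -0.22 0;230 0.23 0 0.47 0 -0.226 0;230 0.23 0 0.47 0 -0.226 0",
)

```text
clock: 16.42
tcp_pos: [0.6231, -0.0472, 0.2499]
tcp_rot: [0.763, 0.646, 0.0, -0.001]
ft_force: [-0.5, -0.2, -1.4]
gripper_width: 0.013
gripper_force: 69.4
```

Call:
jog_arm(
  steps="230 0.25 -0.19 0 0 0 -0.028;230 0.54 -0.41 0 0 0 -0.06;230 0.83 -0.63 0 0 0 -0.092;230 0.83 -0.63 0 0 0 -0.092;230 0.83 -0.63 0 0 0 -0.092",
)

```text
clock: 17.05
tcp_pos: [0.5754, 0.0423, 0.2502]
tcp_rot: [0.665, 0.747, 0.0, 0.0]
ft_force: [0.2, -0.8, -1.3]
gripper_width: 0.0128
gripper_force: 69.4
```

Call:
jog_arm(
  steps="230 0 0 0.3 0 0 0;230 0 0 0.7 0 0 0;230 0 0 1 0 0 0;230 0 0 1 0 0 0",
)

```text
clock: 17.55
tcp_pos: [0.5738, 0.0421, 0.1475]
tcp_rot: [0.664, 0.747, -0.002, -0.002]
ft_force: [-0.1, 0.5, -0.6]
gripper_width: 0.0129
gripper_force: 69.4
```

Run:
```python
from plan import *
s=env.observe(); p=np.array(s["tcp_pos"]); print(s["clock"],p,s["tcp_rot"],s["ft_force"],np.round(s["qpos"],2))
plan([([p[0],p[1],.0815],down(-1.45+np.pi))],dt=3)
```

```text
17.55 [0.57375878 0.04209813 0.14752988] [ 0.66440403  0.7473688  -0.00186402 -0.00191974] [-0.10360412  0.47347952 -0.61934684] [ 0.33  0.4  -0.59  1.6   0.23  1.22 -0.19]
-0.0 0.004 0.66 -0.002 -0.0 -0.001
```

Call:
jog_arm(
  steps="230 0 0 0.3 0 0 0;230 0 0 0.5 0 0 0;230 0 0 0.6 0 0 0;230 0 0 0.65 0 0 0;230 0 0 0.67 0 0 0;230 0 0 0.68 0 0 0;230 0 0 0.68 0 0 0;230 0 0 0.68 0 0 0",
)

```text
clock: 18.55
tcp_pos: [0.5752, 0.0448, 0.0825]
tcp_rot: [0.663, 0.749, 0.0, 0.0]
ft_force: [0.7, 0.4, -0.9]
gripper_width: 0.0129
gripper_force: 69.4
```

Call:
jog_arm(
  steps="230 0 0 0.01 0 0 0;230 0 0 0.01 0 0 0;230 0 0 0.02 0 0 0;230 0 0 0.02 0 0 0",
)

```text
clock: 19.05
tcp_pos: [0.5754, 0.0448, 0.0814]
tcp_rot: [0.663, 0.749, 0.0, 0.001]
ft_force: [-3.8, -1.2, 8.9]
gripper_width: 0.0126
gripper_force: 71.1
```

The scoop is touching the worktop. I'll release it gently and retreat straight up.

Call:
jog_arm(
  steps="200 0 0 0 0 0 0;180 0 0 0 0 0 0;140 0 0 0 0 0 0;80 0 0 0 0 0 0;0 0 0 0 0 0 0;0 0 0 0 0 0 0;0 0 0 0 0 0 0;0 0 0 0 0 0 0",
)

```text
clock: 20.05
tcp_pos: [0.575, 0.0447, 0.0802]
tcp_rot: [0.663, 0.749, 0.0, 0.0]
ft_force: [0.1, -0.9, -0.5]
gripper_width: 0.085
gripper_force: 0.0
```

Call:
jog_arm(
  steps="0 0 0 -0.1 0 0 0;0 0 0 -0.4 0 0 0;0 0 0 -0.8 0 0 0;0 0 0 -1 0 0 0;0 0 0 -1 0 0 0",
)

```text
clock: 20.68
tcp_pos: [0.5762, 0.0451, 0.1827]
tcp_rot: [0.663, 0.749, 0.001, 0.002]
ft_force: [0.9, -0.3, 0.1]
gripper_width: 0.0853
gripper_force: 0.0
```

Call:
jog_arm(
  steps="0 0 0 -0.5 0 0 0;0 0 0 -0.8 0 0 0;0 0 0 -0.8 0 0 0;0 0 0 -0.8 0 0 0",
)

```text
clock: 21.18
tcp_pos: [0.5744, 0.0445, 0.2588]
tcp_rot: [0.663, 0.749, -0.001, -0.001]
ft_force: [-0.7, -0.1, 0.3]
gripper_width: 0.0859
gripper_force: 0.0
```

Run:
```python
from fit import *
s=env.observe(); print(s["clock"],s["tcp_pos"],s["ft_force"],s["gripper_width"])
for n in("scene","top","wrist"):
  C=cam(n); eyes.snapshot(n)
  d=finder.silhouettes(n,"scoop")
  for g in("walnut","hazelnut"): print(n,g,[(np.round(x["extent"]),round(x["confidence"],2)) for x in finder.find_in(n,g)])
  if d:
    m=mask(scoop(),[.5755,.0448,-1.447],C); o=d[0]["mask"]; print(n,"scoop",d[0]["extent"],d[0]["confidence"],"IoU",(m&o).sum()/(m|o).sum())
r=Rn.from_euler("z",-1.738)
for n in("scene","top"): print(n,"narrow/wide",proj(n,r.apply([[.008,0,.019],[.096,0,.029]])+[.598,-.1965,0]).round())
```

```text
21.175 [0.57444192 0.04451099 0.25879153] [-0.73629334 -0.09796107  0.25403922] 0.08591515862742005
scene walnut [(array([186., 290.,  22.,  25.]), 0.98), (array([266., 268.,  24.,  22.]), 0.77)]
scene hazelnut []
scene scoop [219.7, 213.0, 55.8, 67.8] 0.69 IoU 0.8444154715341156
top walnut [(array([164., 187.,  20.,  11.]), 0.76), (array([370., 169.,  17.,  20.]), 0.63)]
top hazelnut [(array([344., 165.,   8.,   5.]), 0.36)]
wrist walnut [(array([147.,  69.,  38.,  36.]), 0.98), (array([233.,   3.,  19.,   6.]), 0.52)]
wrist hazelnut [(array([245., 322.,   6.,   6.]), 0.62)]
wrist scoop [254.4, 158.6, 60.5, 87.3] 0.82 IoU 0.9241540256709452
scene narrow/wide [[264. 164.]
 [283. 148.]]
top narrow/wide [[332. 162.]
 [365. 168.]]
```

The scoop stands level and free. The hazelnut is in the narrow hole and the walnut is in the wide one.

```bash
python3 -c "
from cell import env
print(env.close_job())"
```

```text
the job is handed in; nothing more can be done
None
```

The job is handed in: the hazelnut dropped into the narrow hole and the walnut into the wide one, and the emptied scoop stands level on the worktop just off the grader's high end, released, at about 21 s of the 58 s allowed.

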